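# Rock a seized plug-in relay out of its socket

### The job

On the roaster's control plate a plug-in relay sits seized in its socket on the rail. Rock it from side to side, along the line of its two blades, first over towards the robot (far blade up), then over away from it, and so on, easing it up until it frees - a straight pull would drag the sprung socket off its rail, which must not happen - and finish still holding the relay in the gripper, upright and still, its blades just clear above the socket (a centimetre or two); leave the other things where they are.

Things in the scene. Friction and masses are not known exactly. Their poses are not given: they have to be found in the camera images.
- relay: Plug-in relay: upright grey plastic case 44 mm (x) by 34 (y) by 56 tall (top 4 mm: a step 36 by 26), about 0.1 kg, seated in the black socket on the rail, between white terminal blocks and a white contactor. Origin: centre of the case's underside, which seated rests on the socket's top; x along the line of its two blades, y along the rail, z up. The blades reach 14 mm below the underside.
- grip (a point): Point in the relay's middle, 35 mm above its underside: a good place to grip across the 44 mm (fingers on its +x and -x faces); the space around it is free.
- tip_a (a point): Lower end of the relay's copper blade at x = +16 mm, z = -14 mm in its frame; 6 mm (x) by 4 mm (y). A spring contact pinches each blade in y and drags with 12 to 16 N while it is in; it does not spring back: a raised blade stays where it is left. A straight pull takes 25 to 32 N and drags the socket up; rocking lifts one blade at a time (about 14 N, or 0.5 N m).
- tip_b (a point): Lower end of the other blade, at x = -16 mm, z = -14 mm. The blades have 4 mm of play in x, so the relay can be rocked about its y axis by 0.15 rad and more each way, turning about the blade that stays down. Once one blade is out, the other can be drawn by an upward pull.
- socket_mouth (a point): Centre of the socket's top face, 37 mm above the table when home; axes as the seated relay's. The black socket's block is 70 mm (x) by 46 (y) by 20 high, with a lower step at either end in x, 86 mm overall. A blade is free when its end stands above this face.
- socket (a joint): How far the socket is lifted from its rail clip, m: 0 home, stop at 0.012. A spring holds it down: it starts to lift at about 17 N of net upward pull, rises 1 mm for each further 0.5 N and springs back when let go. More than 6 mm counts as pulled off the rail.
- plate: Aluminium plate 320 by 320 by 4 mm fixed on the table; origin: centre of its underside. A rail 35 mm wide, top 11 mm above the table, runs along y through the centre and carries the socket within 35 mm of the middle. Fixed on it: terminal blocks 47 mm high at y -139 to -102, contactor 62 mm high at y 102 to 148; a steel power supply 40 mm high at x 102 to 148.
- screwdriver: Loose screwdriver, 150 mm long, lying on the plate on its -x side; origin mid-length on its underside, along its own x. Leave it alone.
- fuse_box: Loose black fuse holder, 40 by 50 by 26 mm, on the plate's -x, +y corner; origin at the centre of its underside. Leave it alone.
- screw_cup: Loose small steel bowl, 52 mm across and 30 mm high, on the plate's +x, -y corner; origin at the centre of its underside. Leave it alone.
Mind the look-alikes: they are no part of the job. What is shaped like the relay but pink or turquoise is not meant.

How it is judged:
On the way, in this order (a step that is already met when the one before it is completed fails the run):
1. the relay is rocked with the blade at +x (tip_a) up, by more than 0.06 rad (3.5 degrees), while a blade is still in the socket (angle between relay's own x axis and vertical below 1.5108 rad and z of any of tip_a, tip_b in the frame of socket_mouth below -0.001 m), for 0.05 s.
2. then it is rocked the other way, tip_b up, by more than 0.06 rad, while a blade is still in the socket (angle between relay's own x axis and vertical above 1.6308 rad and z of any of tip_a, tip_b in the frame of socket_mouth below -0.001 m), for 0.05 s.
At the end, for the whole second after the job is handed in: The fingers hold the relay at rest, upright within 0.3 rad, within 30 mm of straight above the socket, both blade ends 3 to 45 mm above the socket's top face and the relay not touching the socket; the socket is home on its rail (within 2 mm) (z of tip_a in the frame of socket_mouth between 0.003 and 0.045 m and z of tip_b in the frame of socket_mouth between 0.003 and 0.045 m and horizontal distance between relay and socket_mouth below 0.03 m and angle between relay's own z axis and vertical below 0.3 rad and contact force between relay and the fingers above 0.5 N and contact force between relay and foot below 0.1 N and linear speed of relay below 0.02 m/s and value of joint socket below 0.002 m); the arm keeps its last pose, push and grip.
It fails at once if the socket is pulled off its rail (lifted more than 6 mm) (value of joint socket above 0.006 m).
It fails at once if the screwdriver is moved more than 20 mm (distance of screwdriver from where it was at the start of the episode above 0.02 m).
It fails at once if the fuse holder is moved more than 20 mm (distance of fuse_box from where it was at the start of the episode above 0.02 m).
It fails at once if the steel bowl is moved more than 20 mm (distance of screw_cup from where it was at the start of the episode above 0.02 m).
It also fails if it takes over 45 s, if anything falls off the work surface, if the arm or the gripper's body presses on something with over 40 N, if the wrist force passes 120 N, or if a joint passes its speed limit or range.

### The arm

A 6-joint arm with a two-finger parallel gripper is mounted at the origin on the work surface. World frame = base frame: x ahead of the robot, y to its left, z up, the work surface at z = 0. Lengths are in m, angles in rad, forces in N, time in s.
With the tool pointing down it reaches from about 0.3 to 0.875 m from the base axis. Payload 6.4 kg.
Tool frame: the origin (TCP) lies where the fingers leave the gripper's body, on its centre line; the fingertips stand 73 mm ahead of it and the grasp point (between the pads) lies 54 mm ahead of it; z points along the fingers, y is the line along which they close (so a half turn about z gives the same grasp; the last joint's range is limited). The gripper opens to 85 mm and grips with 20 to 120 N. Pads are 22 mm wide; open, the fingers measure 114 mm over their backs; the gripper's body (76 mm by 85 mm) begins 54 mm behind the grasp point. The pads swing forward as they close: fully open they stand 13 mm farther back than shut.
Start: joints at [-1.498, 0.181, 1.607, -0, 1.354, -0.206], TCP at [0.158, -0.553, 0.304] pointing down, gripper open.
Joint ranges: [-2.99, 2.99], [-0.89, 2.07], [0.3, 2.58], [-1.14, 4.28], [0, 2.63], [-3.12, 3.12]. Speed limits (rad/s): [2.57, 2.57, 3.01, 3.14, 3.14, 3.14].

### API

Orientations are given as a unit quaternion [w, x, y, z].
In Python, from bench import ctrl gives the robot as it stands.
- The arm moves only by the tool carry_out, never from a script. Its argument "steps" is one flat list of numbers, 7 for each row, row after row: the shift along the tool's x, y, z in m, then the turn, a rotation vector about the tool's x, y, z in rad, then the opening, from 0 (shut) to 1 (fully open). In form: [dx, dy, dz, wx, wy, wz, claw, dx, dy, dz, wx, wy, wz, claw, ...]. A call has 1 to 20 rows; each row is the pose to reach, as a shift and turn from the pose commanded when the call began, along the tool's axes at that moment; what a row does not reach only later rows make up. A row lasts 1/10 s, in which the tool goes at most 50 mm and 8.59 degrees, less where a joint would pass 70% of its speed; a pose out of reach is approached as far as the arm can. A call with a gripper value outside its range is refused whole. The fingers move at their own pace and stop on an object; the grip force is fixed at half the most. Time passes only in rows, so rows that repeat a pose let the fingers close. It gives the time, the measured TCP pose, the force, the opening and the grip force at its end, in the units of the state.
- ctrl.get_obs(): the state, without advancing time (a new reading comes with each control period).
- ctrl.camera(name): name is "scene" or "top" or "wrist"; returns the picture (400x640x3 uint8, red, green, blue); there is no depth.
- ctrl.camera_params(name): a dict with "vertical_fov" (degrees; the focal length in pixels is half the picture's height over the tangent of half this angle, whatever the lens; pixels are square), "cx", "cy" (the principal point, pixels), "cam_to_world" (4x4, takes a point from camera to world coordinates); the wrist camera has in their place "hand_eye" (4x4, takes a point from camera to tool coordinates, whose origin is the TCP and whose axes are the flange's). Camera axes: x right, y down, z forward; pixel columns grow to the right and rows downward; lengths in m; the calibration is good to about 2 mm. A picture is of the moment at which its call begins: read the wrist's pose just before it. camera_params takes no time and is no camera call.
- ctrl.hand_in(): hands the job in; it is judged then, once.
The state is a dict: "time_s": time; "q": joint angles; "dq": joint speeds; "joint_efforts": joint torques, N m; "eef_pos": TCP position; "eef_rot": TCP orientation; "wrist_force": force on the tool from outside, world axes, zero at the start; "torque": the same for the moment, N m; "opening": opening from 0.0 (shut) to 1.0 (fully open); "grasp_force": force on a finger pad.
Only numpy, scipy, OpenCV 4.12 (cv2) and the standard library are available. Lean on these libraries where they do the work, as an engineer would, in place of code of your own. Each camera call takes 0.05 s, during which the arm holds its last target. There are 200 camera calls.

## Working session

There is one attempt and no reset: what is moved stays moved. The work goes in short steps, Python scripts to look and compute and a tool call to move; the robot and the scene stay as the last step left them, time stands still between calls to the robot, and variables do not carry over. Pictures are saved under pics/ and viewed, at most 10 in all, crops included, and the job is handed in when it is done.

Besides the shell and the picture viewer there is one more tool, called after ">>>" as name(argument=value, ...) on one line, values as JSON. carry_out: Moves the arm, as the interface text tells. Its arguments: {"type":"object","properties":{"steps":{"type":"array"}},"required":["steps"]}

```bash
mkdir -p pics; python3 - <<'E'
from bench import ctrl
import cv2,numpy as np
for n in("scene","top"):
    p=ctrl.camera_params(n);print(n,p)
    cv2.imwrite(f"pics/{n}1.png",ctrl.camera(n)[:,:,::-1])
print(ctrl.camera_params("wrist"));print(ctrl.get_obs())
E
```

```text
scene {'vertical_fov': 51.81483984943013, 'cx': 315.3755808396116, 'cy': 198.60980924424024, 'cam_to_world': array([[ 0.36267444,  0.76862515, -0.52695601,  1.12558397],
       [ 0.93191031, -0.3010832 ,  0.2022179 , -0.18744996],
       [-0.00322784, -0.564415  , -0.82548488,  0.84650105],
       [ 0.        ,  0.        ,  0.        ,  1.        ]])}
top {'vertical_fov': 46.56811112363004, 'cx': 317.7268520358658, 'cy': 198.14904356717796, 'cam_to_world': array([[-0.06727019, -0.97620542,  0.20614972,  0.37771397],
       [-0.99773246,  0.06626565, -0.01178156,  0.0294242 ],
       [-0.00215942, -0.20647482, -0.97844953,  1.13464165],
       [ 0.        ,  0.        ,  0.        ,  1.        ]])}
{'vertical_fov': 68.7786335984863, 'cx': 319.9011844493353, 'cy': 198.31949602654169, 'hand_eye': array([[ 3.21532010e-04, -9.54373268e-01, -2.98616079e-01,
         7.59330780e-02],
       [ 9.99999948e-01,  3.00493766e-04,  1.16366057e-04,
         1.35645200e-03],
       [-2.13243843e-05, -2.98616101e-01,  9.54373315e-01,
        -7.04993974e-02],
       [ 0.00000000e+00,  0.00000000e+00,  0.00000000e+00,
         1.00000000e+00]])}
{'time_s': 0.1, 'q': array([-1.49829528e+00,  1.81453041e-01,  1.60789847e+00,  1.69050378e-05,
        1.35380771e+00, -2.06303117e-01]), 'dq': array([ 0.00160718, -0.00157047, -0.00120132, -0.00029018,  0.0005046 ,
       -0.00088582]), 'joint_efforts': array([ 6.41494553e-04, -4.45874441e+01, -3.52238810e+01, -3.07491346e-04,
        4.14188733e-03,  2.23972683e-05]), 'eef_pos': array([ 0.15823449, -0.55240322,  0.30308647]), 'eef_rot': array([-7.80979773e-04,  9.90299204e-01,  1.38949171e-01,  6.05978289e-05]), 'wrist_force': array([-0.59776225,  0.34488053,  1.07369396]), 'torque': array([-0.00134065, -0.0122701 , -0.01720115]), 'grasp_force': 0.0, 'opening': 0.9999785745693947}
```

View pics/scene1.png

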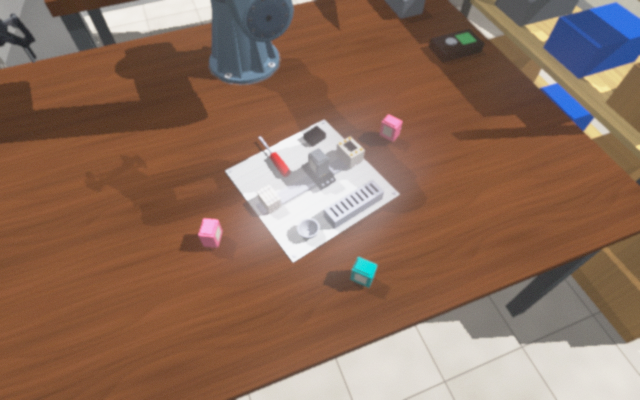

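View pics/top1.png

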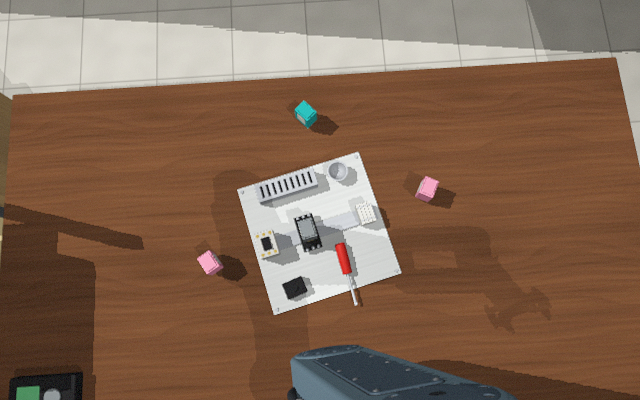

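The grey relay in the black socket is at about (307,230) in the top picture. The look-alikes are pink at (209,263) and (428,188) and turquoise at (305,113). Only the grey one sits on the rail, between the terminal blocks and the contactor. I'll confirm it in a crop.

```bash
python3 - <<'E'
import cv2
i=cv2.imread("pics/top1.png")[140:325,225:410]
cv2.imwrite("pics/crop1.png",cv2.resize(i,None,fx=3.2,fy=3.2,interpolation=cv2.INTER_CUBIC))
E
cat > h.py <<'E'
import numpy as np
from bench import ctrl
from scipy.spatial.transform import Rotation as R
def rot(o): q=o["eef_rot"]; return R.from_quat([q[1],q[2],q[3],q[0]])
def ray(name,u,v,z,o=None):
    p=ctrl.camera_params(name); f=200/np.tan(np.radians(p["vertical_fov"])/2)
    if name=="wrist":
        T=np.eye(4);T[:3,:3]=rot(o).as_matrix();T[:3,3]=o["eef_pos"];T=T@p["hand_eye"]
    else: T=p["cam_to_world"]
    d=T[:3,:3]@[(u-p["cx"])/f,(v-p["cy"])/f,1]; c=T[:3,3]
    return c+d*(z-c[2])/d[2]
E
```

```text
(no output)
```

View pics/crop1.png

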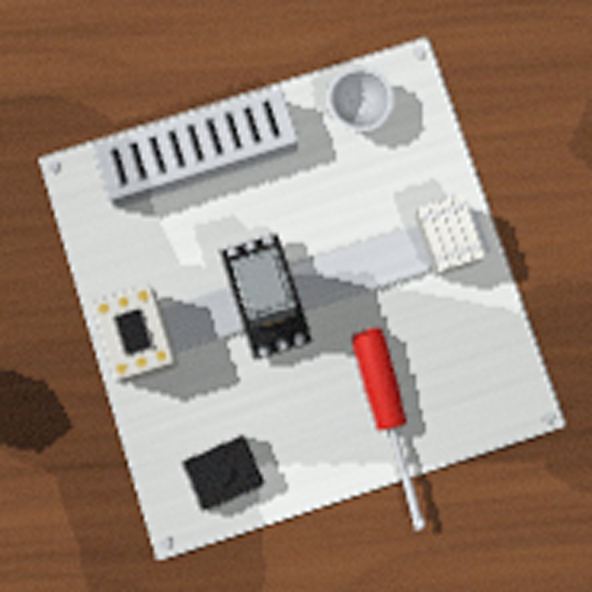

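Crop shows the grey relay's cap centred at crop (264,282), in the black socket on the rail, between the contactor (left) and terminal blocks (right). It's the one meant. Plate corners are at crop (428,38), (42,157), (158,558) and (563,426).

```bash
python3 - <<'E'
from h import *
P=lambda u,v,z: ray("top",225+u/3.2,140+v/3.2,z)
r=P(264,282,.093);print("relay",r)
c=[P(*k,.004) for k in[(428,38),(42,157),(158,558),(563,426)]]
x=c[1]-c[2]+c[0]-c[3]; yaw=np.arctan2(x[1],x[0]);print("centre",np.mean(c,0),"yaw x",yaw)
o=ctrl.get_obs();Rt=rot(o)
# tool down, tool y along +-plate x ; tool +z down
best=None
for s in(1,-1):
    y=s*np.array([np.cos(yaw),np.sin(yaw),0]);z=np.array([0,0,-1]);M=np.c_[np.cross(y,z),y,z]
    w=(Rt.inv()*R.from_matrix(M)).as_rotvec();print(s,w, "q6-ish")
print("shift", Rt.inv().apply(np.array([r[0],r[1],.26])-o["eef_pos"]))
E
```

```text
relay [0.52966205 0.04459912 0.093     ]
centre [0.53568784 0.02048076 0.004     ] yaw x 0.2388590393746992
1 [-9.60823960e-04 -1.43958493e-03 -1.53085451e+00] q6-ish
-1 [-1.45538251e-03  9.71367756e-04  1.61073744e+00] q6-ish
shift [ 0.5213673  -0.47166536  0.04398389]
```

>>> carry_out(steps=[0.521,-0.472,0.044,0,0,-1.531,1,0.521,-0.472,0.044,0,0,-1.531,1,0.521,-0.472,0.044,0,0,-1.531,1,0.521,-0.472,0.044,0,0,-1.531,1,0.521,-0.472,0.044,0,0,-1.531,1,0.521,-0.472,0.044,0,0,-1.531,1,0.521,-0.472,0.044,0,0,-1.531,1,0.521,-0.472,0.044,0,0,-1.531,1,0.521,-0.472,0.044,0,0,-1.531,1,0.521,-0.472,0.044,0,0,-1.531,1,0.521,-0.472,0.044,0,0,-1.531,1,0.521,-0.472,0.044,0,0,-1.531,1,0.521,-0.472,0.044,0,0,-1.531,1,0.521,-0.472,0.044,0,0,-1.531,1,0.521,-0.472,0.044,0,0,-1.531,1,0.521,-0.472,0.044,0,0,-1.531,1,0.521,-0.472,0.044,0,0,-1.531,1,0.521,-0.472,0.044,0,0,-1.531,1])

```text
time_s: 1.9
eef_pos: [0.5288, 0.0431, 0.2599]
eef_rot: [-0.0, 0.618, 0.786, -0.0]
wrist_force: [-0.0, -0.7, -0.5]
opening: 0.999
grasp_force: 0.0
```

```bash
python3 - <<'E'
from h import *
import cv2
o=ctrl.get_obs();i=ctrl.camera("wrist")
print(o["time_s"],o["eef_pos"],rot(o).as_matrix().round(4),o["q"].round(2))
cv2.imwrite("pics/w1.png",i[:,:,::-1])
E
```

```text
1.9 [0.52876035 0.04311378 0.25989017] [[-2.35e-01  9.72e-01 -3.00e-04]
 [ 9.72e-01  2.35e-01 -3.00e-04]
 [-2.00e-04 -4.00e-04 -1.00e+00]] [-0.14  0.13  1.76 -0.    1.25 -0.38]
```

View pics/w1.png

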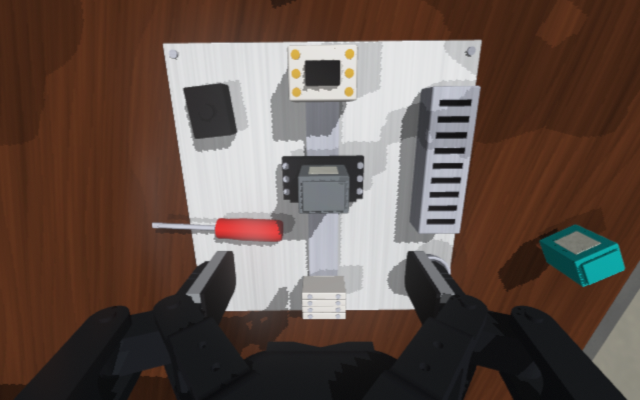

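The relay's top is at about (301–349, 176–212), with the socket behind it at (283–364, 156–203). I'll enlarge it to measure.

```bash
python3 - <<'E'
import cv2
i=cv2.imread("pics/w1.png")[145:220,275:375]
cv2.imwrite("pics/crop2.png",cv2.resize(i,None,fx=8,fy=8,interpolation=cv2.INTER_CUBIC))
E
```

```text
(no output)
```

View pics/crop2.png

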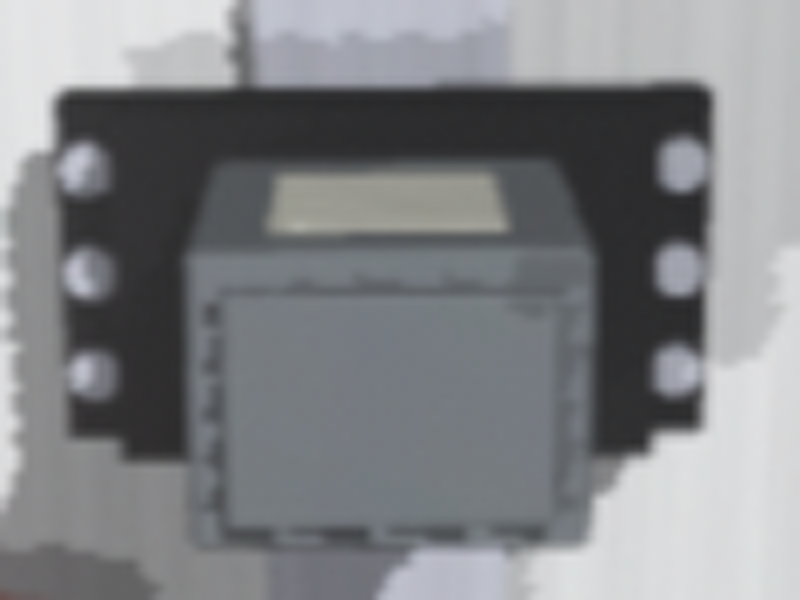

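```bash
python3 - <<'E'
from h import *
o=ctrl.get_obs();Rt=rot(o)
P=lambda u,v,z: ray("wrist",275+u/8,145+v/8,z,o)
a=[P(*k,.089) for k in[(186,250),(595,248),(590,545),(190,545)]]
b=[P(*k,.093) for k in[(222,295),(560,295),(550,528),(226,528)]]
for c in(a,b):
    m=np.mean(c,0);x=c[1]-c[0]+c[2]-c[3];y=c[0]-c[3]+c[1]-c[2]
    print(m,np.linalg.norm(x)/2,np.linalg.norm(y)/2,np.arctan2(x[1],x[0]),np.arctan2(-y[0],y[1]),Rt.inv().apply(m-o["eef_pos"]))
c=[P(*k,.037) for k in[(55,92),(712,90)]];print((c[1]-c[0]),np.arctan2(*(c[1]-c[0])[1::-1]))
print("tool y yaw",np.arctan2(*Rt.as_matrix()[1::-1,1]))
E
```

```text
[0.5312857  0.04603085 0.089     ] 0.04362187824849714 0.03332188440417873 0.23983491813190944 0.23967610196298425 [0.00237326 0.00305433 0.17103733]
[0.5312281  0.04572389 0.093     ] 0.035163523798913784 0.025892379314240998 0.2373559778214189 0.2288021718637041 [0.0020876  0.0029263  0.16703739]
[0.0803412  0.01969125 0.        ] 0.24035718860070135
tool y yaw 0.23692496437258032
```

>>> carry_out(steps=[0.002,0.003,0.04,0,0,0,1,0.002,0.003,0.08,0,0,0,1,0.002,0.003,0.11,0,0,0,1,0.002,0.003,0.125,0,0,0,1,0.002,0.003,0.134,0,0,0,1,0.002,0.003,0.134,0,0,0,1,0.002,0.003,0.134,0,0,0,1])

```text
time_s: 2.65
eef_pos: [0.5323, 0.0464, 0.1269]
eef_rot: [0.001, 0.618, 0.786, 0.0]
wrist_force: [-0.0, 1.1, -0.3]
opening: 1.001
grasp_force: 0.0
```

```bash
python3 - <<'E'
from h import *
import cv2
o=ctrl.get_obs();i=ctrl.camera("wrist");Rt=rot(o)
print(o["time_s"],o["eef_pos"],o["wrist_force"],np.arctan2(*Rt.as_matrix()[1::-1,1]),Rt.inv().apply(np.array([.5313,.0459,.126])-o["eef_pos"]))
cv2.imwrite("pics/w2.png",i[:,:,::-1])
E
```

```text
2.65 [0.53231793 0.04641755 0.12687618] [-0.01949094  1.06527762 -0.3230251 ] 0.23816832883823993 [-0.00026229 -0.00111255  0.00087473]
```

View pics/w2.png

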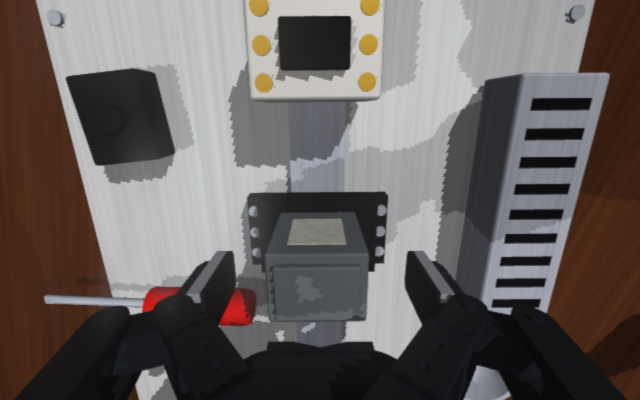

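The relay sits centred between the open fingers (relay columns 267–368, fingers 235 and 405). Closing.

>>> carry_out(steps=[0,-0.001,0.001,0,0,0,1,0,-0.001,0.001,0,0,0,0.6,0,-0.001,0.001,0,0,0,0.6,0,-0.001,0.001,0,0,0,0,0,-0.001,0.001,0,0,0,0,0,-0.001,0.001,0,0,0,0,0,-0.001,0.001,0,0,0,0,0,-0.001,0.001,0,0,0,0])

```text
time_s: 3.5
eef_pos: [0.5308, 0.0468, 0.1254]
eef_rot: [0.0, 0.618, 0.786, 0.0]
wrist_force: [-2.0, -0.7, 5.6]
opening: 0.507
grasp_force: 61.8
```

```bash
python3 - <<'E'
from h import *
o=ctrl.get_obs();print({k:np.round(o[k],4) for k in("time_s","eef_pos","wrist_force","torque","opening","grasp_force")},rot(o).as_matrix().round(4))
E
```

```text
{'time_s': np.float64(3.5), 'eef_pos': array([0.5308, 0.0468, 0.1254]), 'wrist_force': array([-2.0075, -0.6633,  5.6182]), 'torque': array([-0.009 ,  0.4169,  0.0527]), 'opening': np.float64(0.5074), 'grasp_force': np.float64(61.8462)} [[-2.369e-01  9.715e-01  2.000e-04]
 [ 9.715e-01  2.369e-01 -1.000e-04]
 [-1.000e-04  2.000e-04 -1.000e+00]]
```

```bash
cat >> h.py <<'E'
def G(a,b):  # tip heights mm -> 4x4 pose relative to seated grip, tool axes
    a,b=a/1e3,b/1e3; th=np.arcsin((a-b)/.032); m=(a+b)/2; g=max(0,.014-m)/2
    Rm=R.from_rotvec([-th,0,0]).as_matrix(); T=np.eye(4); T[:3,:3]=Rm
    T[:3,3]=np.array([0,0,.1024-m-g])-Rm@[0,0,.1024-g]; return T
def plan(start,end,n=6):
    T0=np.linalg.inv(G(*start))
    for i in range(1,n+1):
        s=np.array(start)+(np.array(end)-np.array(start))*i/n
        T=T0@G(*s); print((T[:3,3]*1e4).round()/1e4,R.from_matrix(T[:3,:3]).as_rotvec().round(3)[0])
def st():
    o=ctrl.get_obs();M=rot(o).as_matrix()
    print({k:np.round(o[k],3).tolist() for k in("time_s","eef_pos","wrist_force","torque","opening","grasp_force")},"tilt a-up",M[2,1].round(4))
E
python3 -c "
from h import *
plan((0,0),(4.7,.5))"
```

```text
[ 0.     -0.0021 -0.0004] -0.022
[ 0.     -0.0042 -0.0008] -0.044
[ 0.     -0.0063 -0.0011] -0.066
[ 0.     -0.0084 -0.0014] -0.088
[ 0.     -0.0106 -0.0016] -0.11
[ 0.     -0.0127 -0.0018] -0.132
```

>>> carry_out(steps=[0,-0.0021,-0.0004,-0.022,0,0,0,0,-0.0042,-0.0008,-0.044,0,0,0,0,-0.0063,-0.0011,-0.066,0,0,0,0,-0.0084,-0.0014,-0.088,0,0,0,0,-0.0106,-0.0016,-0.11,0,0,0,0,-0.0127,-0.0018,-0.132,0,0,0,0,-0.0127,-0.0018,-0.132,0,0,0,0,-0.0127,-0.0018,-0.132,0,0,0])

```text
time_s: 4.3
eef_pos: [0.5189, 0.0439, 0.127]
eef_rot: [0.042, 0.617, 0.784, 0.053]
wrist_force: [4.8, 4.0, 0.1]
opening: 0.508
grasp_force: 61.7
```

```bash
python3 - <<'E'
from h import *
import cv2
st();i=ctrl.camera("wrist");cv2.imwrite("pics/w3.png",cv2.resize(i[150:350,200:440,::-1],None,fx=2.5,fy=2.5,interpolation=cv2.INTER_CUBIC))
plan((4.7,.5),(4.2,8.6),10)
E
```

```text
{'time_s': 4.3, 'eef_pos': [0.519, 0.044, 0.127], 'wrist_force': [4.815, 4.033, 0.105], 'torque': [0.493, -0.429, 0.182], 'opening': 0.508, 'grasp_force': 61.715} tilt a-up 0.1348
[ 0.      0.0026 -0.0003] 0.027
[ 0.      0.0053 -0.0006] 0.054
[ 0.      0.0079 -0.0008] 0.081
[ 0.      0.0106 -0.0009] 0.108
[ 0.      0.0132 -0.001 ] 0.135
[ 0.      0.0159 -0.001 ] 0.162
[ 0.      0.0185 -0.0009] 0.189
[ 0.      0.0212 -0.0008] 0.215
[ 0.      0.0239 -0.0005] 0.242
[ 0.      0.0265 -0.0002] 0.27
```

View pics/w3.png

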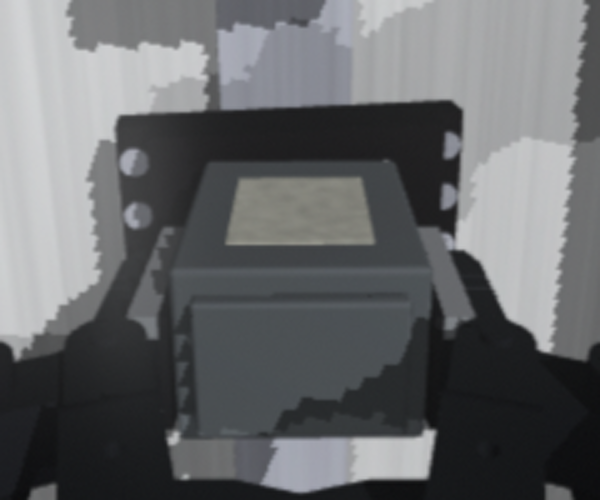

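The relay stays square in the gripper while the socket appears tilted against it, so the rock worked, and the net vertical force is near zero. Next I'll rock it the other way.

>>> carry_out(steps=[0,0.0026,-0.0003,0.027,0,0,0,0,0.0053,-0.0006,0.054,0,0,0,0,0.0079,-0.0008,0.081,0,0,0,0,0.0106,-0.0009,0.108,0,0,0,0,0.0132,-0.001,0.135,0,0,0,0,0.0159,-0.001,0.162,0,0,0,0,0.0185,-0.0009,0.189,0,0,0,0,0.0212,-0.0008,0.215,0,0,0,0,0.0239,-0.0005,0.242,0,0,0,0,0.0265,-0.0002,0.27,0,0,0,0,0.0265,-0.0002,0.27,0,0,0,0,0.0265,-0.0002,0.27,0,0,0])

```text
time_s: 5.55
eef_pos: [0.5427, 0.0498, 0.1288]
eef_rot: [-0.043, 0.616, 0.784, -0.055]
wrist_force: [1.1, -2.4, -13.3]
opening: 0.511
grasp_force: 62.5
```

```bash
python3 - <<'E'
from h import *
st()
plan((4.2,8.6),(12.6,8.2),10)
E
```

```text
{'time_s': 5.55, 'eef_pos': [0.543, 0.05, 0.129], 'wrist_force': [1.115, -2.372, -13.254], 'torque': [-0.25, -0.73, -0.033], 'opening': 0.511, 'grasp_force': 62.471} tilt a-up -0.1389
[ 0.     -0.0028 -0.0004] -0.028
[ 0.     -0.0055 -0.0006] -0.055
[ 0.     -0.0083 -0.0009] -0.083
[ 0.     -0.0111 -0.001 ] -0.11
[ 0.     -0.0138 -0.001 ] -0.138
[ 0.     -0.0166 -0.001 ] -0.165
[ 0.     -0.0194 -0.0009] -0.193
[ 0.     -0.0221 -0.0008] -0.221
[ 0.     -0.0249 -0.0005] -0.248
[ 0.     -0.0277 -0.0002] -0.276
```

```bash
python3 - <<'E'
from h import *
T0=np.linalg.inv(G(4.2,8.6))
for s in np.linspace(0,1,10):
    a=3.6+(11.8-3.6)*s;b=8.0+(7.4-8)*s;T=T0@G(a,b);print((T[:3,3]*1e4).round()/1e4,R.from_matrix(T[:3,:3]).as_rotvec().round(3)[0])
E
```

```text
[0.     0.     0.0006] 0.0
[ 0.     -0.003   0.0002] -0.031
[ 0.     -0.0061 -0.0001] -0.061
[ 0.     -0.0091 -0.0002] -0.092
[ 0.     -0.0122 -0.0003] -0.123
[ 0.     -0.0153 -0.0003] -0.153
[ 0.     -0.0183 -0.0002] -0.184
[ 0.     -0.0214 -0.0001] -0.214
[ 0.     -0.0245  0.0002] -0.245
[ 0.     -0.0275  0.0006] -0.276
```

>>> carry_out(steps=[0,0,0.0006,0,0,0,0,0,-0.003,0.0002,-0.031,0,0,0,0,-0.0061,-0.0001,-0.061,0,0,0,0,-0.0091,-0.0002,-0.092,0,0,0,0,-0.0122,-0.0003,-0.123,0,0,0,0,-0.0153,-0.0003,-0.153,0,0,0,0,-0.0183,-0.0002,-0.184,0,0,0,0,-0.0214,-0.0001,-0.214,0,0,0,0,-0.0245,0.0002,-0.245,0,0,0,0,-0.0275,0.0006,-0.276,0,0,0,0,-0.0275,0.0006,-0.276,0,0,0,0,-0.0275,0.0006,-0.276,0,0,0])

```text
time_s: 6.75
eef_pos: [0.5164, 0.0435, 0.1331]
eef_rot: [0.042, 0.616, 0.785, 0.053]
wrist_force: [0.7, -0.9, -11.9]
opening: 0.505
grasp_force: 64.1
```

```bash
python3 - <<'E'
from h import *
st()
T0=np.linalg.inv(G(11.8,7.4))
for s in np.linspace(0,1,11):
    a=11.4+(10.6-11.4)*s;b=7+(15.6-7)*s;T=T0@G(a,b);print((T[:3,3]*1e4).round()/1e4,R.from_matrix(T[:3,:3]).as_rotvec().round(3)[0])
E
```

```text
{'time_s': 6.75, 'eef_pos': [0.516, 0.044, 0.133], 'wrist_force': [0.718, -0.941, -11.891], 'torque': [-0.328, 0.147, 0.216], 'opening': 0.505, 'grasp_force': 64.093} tilt a-up 0.1353
[ 0.     -0.      0.0004] 0.0
[0.     0.003  0.0001] 0.03
[ 0.      0.006  -0.0002] 0.059
[ 0.      0.0089 -0.0004] 0.089
[ 0.      0.0119 -0.0005] 0.118
[ 0.      0.0149 -0.0004] 0.147
[ 0.      0.0179 -0.0004] 0.177
[ 0.      0.0209 -0.0002] 0.206
[0.     0.0239 0.0001] 0.236
[0.     0.0269 0.0005] 0.265
[0.     0.0299 0.0009] 0.295
```

>>> carry_out(steps=[0,0,0.0004,0,0,0,0,0,0.003,0.0001,0.03,0,0,0,0,0.006,-0.0002,0.059,0,0,0,0,0.0089,-0.0004,0.089,0,0,0,0,0.0119,-0.0005,0.118,0,0,0,0,0.0149,-0.0004,0.147,0,0,0,0,0.0179,-0.0004,0.177,0,0,0,0,0.0209,-0.0002,0.206,0,0,0,0,0.0239,0.0001,0.236,0,0,0,0,0.0269,0.0005,0.265,0,0,0,0,0.0299,0.0009,0.295,0,0,0,0,0.0299,0.0009,0.295,0,0,0,0,0.0299,0.0009,0.295,0,0,0])

```text
time_s: 8.05
eef_pos: [0.5468, 0.0511, 0.1374]
eef_rot: [-0.048, 0.616, 0.784, -0.061]
wrist_force: [-1.4, 2.0, -1.5]
opening: 0.506
grasp_force: 65.6
```

```bash
python3 - <<'E'
from h import *
import cv2
st();i=ctrl.camera("wrist");cv2.imwrite("pics/w4.png",cv2.resize(i[150:350,200:440,::-1],None,fx=2.5,fy=2.5,interpolation=cv2.INTER_CUBIC))
T0=np.linalg.inv(G(10.6,15.6))
for s in np.linspace(0,1,10):
    a=10.2+(19.8-10.2)*s;b=15.2+(15.2-15.2)*s;T=T0@G(a,b);print((T[:3,3]*1e4).round()/1e4,R.from_matrix(T[:3,:3]).as_rotvec().round(3)[0])
E
```

```text
{'time_s': 8.05, 'eef_pos': [0.547, 0.051, 0.137], 'wrist_force': [-1.356, 2.022, -1.484], 'torque': [0.463, 0.267, -0.039], 'opening': 0.506, 'grasp_force': 65.606} tilt a-up -0.1547
[0.     0.     0.0004] 0.0
[ 0.     -0.0034 -0.0001] -0.034
[ 0.     -0.0069 -0.0004] -0.067
[ 0.     -0.0104 -0.0007] -0.101
[ 0.     -0.0139 -0.0008] -0.134
[ 0.     -0.0173 -0.0008] -0.167
[ 0.     -0.0208 -0.0007] -0.201
[ 0.     -0.0242 -0.0005] -0.234
[ 0.     -0.0276 -0.0002] -0.268
[ 0.     -0.031   0.0003] -0.301
```

View pics/w4.png

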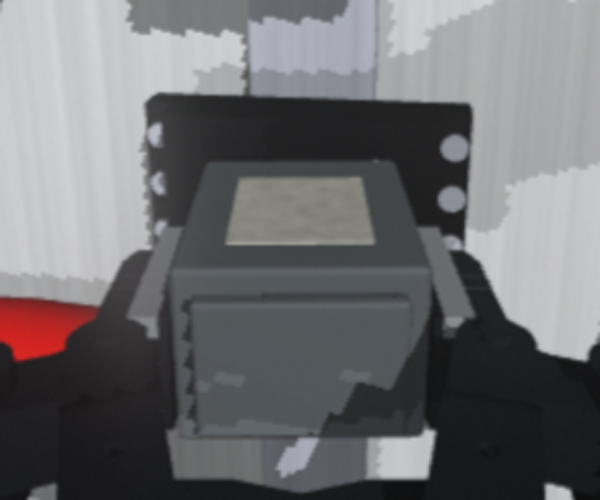

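The relay is still square in the gripper and well up, and the net pull is small. Next is a small straight lift to see whether one blade is already out.

>>> carry_out(steps=[0,-0.0001,-0.001,0,0,0,0,0,-0.0003,-0.002,0,0,0,0,0,-0.0004,-0.0025,0,0,0,0,0,-0.0004,-0.0025,0,0,0,0])

```text
time_s: 8.5
eef_pos: [0.5469, 0.0501, 0.1401]
eef_rot: [-0.047, 0.616, 0.784, -0.061]
wrist_force: [0.1, 0.1, -0.6]
opening: 0.506
grasp_force: 65.5
```

```bash
python3 - <<'E'
from h import *
st()
E
```

```text
{'time_s': 8.5, 'eef_pos': [0.547, 0.05, 0.14], 'wrist_force': [0.138, 0.074, -0.553], 'torque': [-0.033, -0.112, -0.006], 'opening': 0.506, 'grasp_force': 65.453} tilt a-up -0.1547
```

The pull is only the relay's weight, so both blades appear to be free. I'll raise it gently and bring it upright.

```bash
python3 - <<'E'
from h import *
T0=np.linalg.inv(G(13.1,18.1))
for a,b in[(17,22),(21,26),(24.5,27),(26,26)]:
    T=T0@G(a,b);print((T[:3,3]*1e4).round()/1e4,R.from_matrix(T[:3,:3]).as_rotvec().round(3)[0])
E
```

```text
[ 0.     -0.0006 -0.0039] -0.0
[ 0.     -0.0012 -0.0078] -0.0
[ 0.     -0.0096 -0.0097] -0.079
[ 0.     -0.0176 -0.009 ] -0.157
```

>>> carry_out(steps=[0,-0.0003,-0.002,0,0,0,0,0,-0.0006,-0.0039,0,0,0,0,0,-0.0009,-0.0058,0,0,0,0,0,-0.0012,-0.0078,0,0,0,0,0,-0.0054,-0.0088,-0.04,0,0,0,0,-0.0096,-0.0097,-0.079,0,0,0,0,-0.0136,-0.0095,-0.118,0,0,0,0,-0.0176,-0.009,-0.157,0,0,0,0,-0.0176,-0.009,-0.157,0,0,0,0,-0.0176,-0.009,-0.157,0,0,0,0,-0.0176,-0.009,-0.157,0,0,0,0,-0.0176,-0.009,-0.157,0,0,0])

```text
time_s: 9.7
eef_pos: [0.5311, 0.0468, 0.151]
eef_rot: [-0.0, 0.618, 0.786, -0.0]
wrist_force: [0.4, 0.0, -1.0]
opening: 0.505
grasp_force: 65.5
```

```bash
python3 - <<'E'
from h import *
import cv2
st();i=ctrl.camera("wrist");s=ctrl.camera("scene")
a=cv2.resize(i[150:350,200:440,::-1],(480,400));b=cv2.resize(s[130:200,295:351,::-1],(320,400),interpolation=cv2.INTER_CUBIC)
cv2.imwrite("pics/w5.png",np.hstack([a,b]))
E
```

```text
{'time_s': 9.7, 'eef_pos': [0.531, 0.047, 0.151], 'wrist_force': [0.438, 0.04, -1.025], 'torque': [-0.024, -0.006, -0.014], 'opening': 0.505, 'grasp_force': 65.55} tilt a-up -0.0002
```

View pics/w5.png

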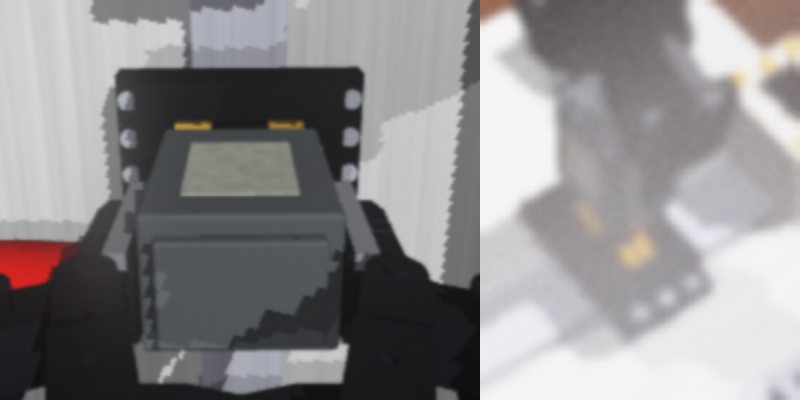

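The relay is upright in the gripper, about 12 mm clear of the socket. The brass contacts are exposed at (193,126) and (285,126), and the wrist force is about 1 N, which is the relay's weight. Handing in.

```bash
python3 -c "
from bench import ctrl
print(ctrl.hand_in())"
```

```text
the job is handed in; nothing more can be done
None
```

The relay was rocked free, first towards the robot and then away. It was handed in held upright, its blades about 12 mm above the socket; the socket looked home in the last picture, but `hand_in()` gave no verdict.

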